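Press the lid of a storage tub shut all round

TASK

The white storage tub has to be dust-tight, but its blue lid is only half on: some sections of the rim still stand up over the orange sealing ring. Press round the rim with the fingertips, section by section, until every section has clicked down flush. Nothing is to be picked up: do not lift, tip or shove the tub, and leave everything else on the bench where it is.

Things in the scene. Friction and masses are not known exactly. Their poses are not given: they have to be found in the camera images.
- tub: loose round white storage tub with a yellow band and a blue press-on lid, about 0.7 kg (varies); foot 112 mm across, lid 132 mm across, top of the shut lid 78 mm above the bench; origin at the centre of the underside, z up, x towards the middle of lid section 0 (the one with the lift tab, which sticks out to 90 mm from the axis)
- press0 (a point): middle of the thumb mark (darker disc, 17 mm across) on top of lid section 0, 52 mm from the tub's axis, at 0 degrees counter-clockwise (seen from above) from the lift tab; it rides with the section: 78 mm above the bench when shut, about 83 mm when fully raised
- press1 (a point): the same on lid section 1, 60 degrees counter-clockwise from the lift tab
- press2 (a point): the same on lid section 2, 120 degrees counter-clockwise from the lift tab
- press3 (a point): the same on lid section 3, 180 degrees counter-clockwise from the lift tab
- press4 (a point): the same on lid section 4, 240 degrees counter-clockwise from the lift tab
- press5 (a point): the same on lid section 5, 300 degrees counter-clockwise from the lift tab
- section0 (a joint): lid section 0, one of six slit in the lid: 58 degrees, 54 mm wide at its thumb mark, hinged on a groove 28 mm from the axis. 0 = shut flush; about 0.2 rad = raised, outer edge 7 to 8 mm up, orange sealing ring showing beneath. Starts raised, like sections 2 and 4; the odd ones start raised or shut
- section1 (a joint): lid section 1, likewise (starts raised or shut). Each section's skirt snaps over a bead: pressed down at the thumb mark it resists with up to about 9 N; past about 0.08 rad (mark 2 mm above its shut height) it springs shut by itself and stays; let go earlier, it springs up again. Pressing a shut one does no harm
- section2 (a joint): lid section 2, likewise
- section3 (a joint): lid section 3, likewise
- section4 (a joint): lid section 4, likewise
- section5 (a joint): lid section 5, likewise
- bearing: loose steel ball bearing lying flat, 62 mm across, 16 mm high; origin at the centre of its underside. Leave it alone
- seal: loose black shaft seal (rubber ring) lying flat, 68 mm across, 10 mm high; origin at the centre of its underside. Leave it alone
- tin: loose round lidded tin with a green band, 68 mm across, 44 mm high; origin at the centre of its underside. Leave it alone
- lamp_carton: loose upright white and blue lamp carton, 46x46 mm, 85 mm high; origin at the centre of its underside. Leave it alone
- bolt: loose bright bolt with nut lying down, 84 mm long (along its y), 26 mm high; origin at the centre of its underside. Leave it alone
- elbow: loose brass pipe elbow, 53x59 mm, 28 mm high; origin at the centre of its underside. Leave it alone

How it is judged (in metres and radians):
At the end, for the whole second after the job is handed in: All six lid sections are shut (each joint below 0.03 rad); the tub stands upright on the bench (within 0.05 rad, its underside within 5 mm of the bench) at rest, within 40 mm of where it stood; the six loose bystanders are within 25 mm of where they lay (value of joint each of section0, section1, section2, section3, section4, section5 below 0.03 rad and angle between tub's own z axis and vertical below 0.05 rad and height (world z) of tub below 0.005 m and distance of tub from where it was at the start of the episode below 0.04 m and linear speed of tub below 0.02 m/s and distance of each of bearing, seal, tin, lamp_carton, bolt, elbow from where it was at the start of the episode below 0.025 m); the robot touches nothing.
It fails at once if the tub is lifted off the bench (by more than 10 mm) or tipped (by more than 0.15 rad) (height (world z) of tub above 0.01 m or angle between tub's own z axis and vertical above 0.15 rad).
It fails at once if the tub is shoved more than 40 mm from where it stood (distance of tub from where it was at the start of the episode above 0.04 m).
It fails at once if a bystander is moved or lifted by more than 25 mm (distance of any of bearing, seal, tin, lamp_carton, bolt, elbow from where it was at the start of the episode above 0.025 m).
It also fails if it takes over 51 s, if anything falls off the work surface, if the arm or the gripper's body presses on something with over 40 N, if the wrist force passes 120 N, or if a joint passes its speed limit or range.

ROBOT

A 6-joint arm with a two-finger parallel gripper is mounted at the origin on a cart in front of the work surface, level with it; the furniture and walls round the work are solid. World frame = base frame: x ahead of the robot, y to its left, z up, the work surface at z = 0. Lengths are in mm, angles in rad, forces in N, time in s.
With the tool pointing down it reaches from about 275 to 750 mm from the base axis. Payload 10.2 kg.
Tool frame: the origin (TCP) lies midway between the tips of the shut fingers; the grasp point (between the pads) lies 19 mm behind it; z points along the fingers, y is the line along which they close (so a half turn about z gives the same grasp; the last joint's range is limited). The gripper opens to 85 mm and grips with 20 to 120 N. Pads are 22 mm wide; open, the fingers measure 114 mm over their backs; the gripper's body (76 mm by 85 mm) begins 54 mm behind the grasp point. The pads swing forward as they close: fully open they stand 13 mm farther back than shut.
Start: joints at [0.92, 0.313, 1.498, -0, 1.331, -0.223], TCP at [217.82, 477.688, 231.294] pointing down, gripper open.
Joint ranges: [-2.94, 2.94], [-0.97, 2.17], [0.19, 2.56], [-1.23, 4.37], [0.02, 3.11], [-2.88, 2.88]. Speed limits (rad/s): [2.39, 2.39, 3.01, 3.14, 3.14, 3.14].

INTERFACE

Orientations are given as a unit quaternion [w, x, y, z].
In Python, from rig import ctrl gives the robot as it stands.
- The arm moves only by the tool send_rows, never from a script. Its argument "targets" is a list of rows, each a list of 7 numbers: the closure, from -1 (fully open) to 1 (shut), so that 0 is half open, then the shift along the tool's x, y, z in m, then the turn, a rotation vector about the tool's x, y, z in rad. In form: [[claw, dx, dy, dz, ax, ay, az], ...]. A call has exactly 10 rows; each row shifts and turns the commanded pose from where the row before left it, along the tool's axes as they then stand; what a row does not reach is not made up. A row lasts 1/8 s, in which the tool goes at most 62.5 mm and 10.7 degrees, less where a joint would pass 70% of its speed; a pose out of reach is approached as far as the arm can. A call with a gripper value outside its range is refused whole. The fingers move at their own pace and stop on an object; "squeeze" is the grip in N (left out, the last holds). Time passes only in rows, so rows that do not move let the fingers close, or fill a call up. It gives the time, the measured TCP pose, the force, the opening and the grip force at its end, in the units of the state.
- ctrl.sense(): the state, without advancing time (a new reading comes with each control period).
- ctrl.capture(name): name is "scene" or "side" or "wrist"; returns a dict with "img" (384x512x3 uint8, red, green, blue), "camera_matrix" (3x3 intrinsics, pixels), "R" (3x3) and "t" (3): a world point X has camera coordinates R X + t. Camera axes: x right, y down, z forward; pixel columns grow to the right and rows downward; lengths in mm; the calibration is good to about 2 mm. The wrist camera is an equidistant fisheye: a pixel r from the principal point sees the ray r / f radians off the axis. A picture is of the moment at which its call begins. There is no depth.
- ctrl.finish_job(): hands the job in; it is judged then, once.
Trained networks look in a picture, given as the dict that the camera call returned (one of the last four; its "shot" number tells which), for a name from the list of things; names that differ only in an ending like _2 or _b are one class to them, and where a whole thing is asked for, a point or a joint stands for the part that bears it (a point fixed in the world has none). Each returns a list of dicts, best first, with "score" (0 to 1); they miss things now and then, are a little off and sometimes report something else, mostly with a low value. They report only what shows in the picture. A call takes as long as a camera call.
- ctrl.boxes_of(query, picture): "extent" ([left, top, width, height] in pixels, round what is visible of it).
- ctrl.landmark_of(query, picture): "point" ([column, row] in pixels: a listed point, or the origin of a listed thing).
The state is a dict: "time_s": time; "joints": joint angles; "dq": joint speeds; "tau": joint torques, N m; "eef_pos": TCP position; "ee_rot": TCP orientation; "force": force on the tool from outside, world axes, zero at the start; "wrist_torque": the same for the moment, N m; "grip_width": opening from 0.0 (shut) to 1.0 (fully open); "grip_force": force on a finger pad.
Only numpy, scipy, OpenCV 4.12 (cv2) and the standard library are available. Lean on these libraries where they do the work, as an engineer would, in place of code of your own. Each camera call takes 0.05 s, during which the arm holds its last target. There are 200 camera calls.

## Working session

There is one attempt and no reset: what is moved stays moved. The work goes in short steps, Python scripts to look and compute and a tool call to move; the robot and the scene stay as the last step left them, time stands still between calls to the robot, and variables do not carry over. Pictures are saved under pics/ and viewed, at most 10 in all, crops included, and the job is handed in when it is done.

Besides the shell and the picture viewer there is one more tool, called after "Request:" by a JSON object that holds its "api" and its "payload". send_rows: Moves the arm, as the interface text tells. Its arguments: {"type":"object","properties":{"targets":{"type":"array"},"squeeze":{"type":"number"}},"required":["targets"]}

```bash
mkdir -p pics; cat > h.py <<'E'
import numpy as np, cv2
from rig import ctrl
def ray(c,p):
    K=np.array(c["camera_matrix"]);R=np.array(c["R"]);t=np.array(c["t"])
    d=np.array([(p[0]-K[0,2])/K[0,0],(p[1]-K[1,2])/K[1,1],1.])
    return -R.T@t, R.T@d
def atz(c,p,z):
    o,d=ray(c,p); return o+d*(z-o[2])/d[2]
def save(c,n): cv2.imwrite("pics/"+n,np.array(c["img"])[:,:,::-1])
E
python3 - <<'E'
from h import *
s=ctrl.sense();print(s["time_s"],s["eef_pos"],s["ee_rot"],s["force"])
ims=[]
for n in ("scene","side"):
    c=ctrl.capture(n); ims.append(np.array(c["img"]))
    for q in ["tub"]+["press%d"%i for i in range(6)]:
        r=ctrl.landmark_of(q,c)[:2]
        print(n,q,[(x["point"],round(x["score"],2),atz(c,x["point"],0 if q=="tub" else 81).round(0)) for x in r])
    for q in ["bearing","seal","tin","lamp_carton","bolt","elbow"]:
        r=ctrl.landmark_of(q,c)[:1]
        print(n,q,[(x["point"],round(x["score"],2),atz(c,x["point"],0).round(0)) for x in r])
cv2.imwrite("pics/a.png",cv2.resize(ims[0],(800,600))[:,:,::-1])
cv2.imwrite("pics/b.png",cv2.resize(ims[1],(800,600))[:,:,::-1])
E
```

```text
0.0 [217.6711637  477.48435058 230.74157414] [-2.70991757e-04  2.12277222e-01  9.77209286e-01 -5.65351446e-04] [-0.11118904 -0.67142184  0.1434982 ]
scene tub [([280.7, 222.8], 0.66, array([510.,  99.,   0.])), ([202.4, 197.0], 0.57, array([364., 277.,   0.]))]
scene press0 [([268.6, 203.1], 0.82, array([479., 113.,  81.])), ([287.4, 185.7], 0.75, array([550., 141.,  81.]))]
scene press1 [([268.6, 203.1], 0.82, array([479., 113.,  81.])), ([287.4, 185.7], 0.75, array([550., 141.,  81.]))]
scene press2 [([268.6, 203.1], 0.82, array([479., 113.,  81.])), ([287.4, 185.7], 0.75, array([550., 141.,  81.]))]
scene press3 [([268.6, 203.1], 0.82, array([479., 113.,  81.])), ([287.4, 185.7], 0.75, array([550., 141.,  81.]))]
scene press4 [([268.6, 203.1], 0.82, array([479., 113.,  81.])), ([287.4, 185.7], 0.75, array([550., 141.,  81.]))]
scene press5 [([268.6, 203.1], 0.82, array([479., 113.,  81.])), ([287.4, 185.7], 0.75, array([550., 141.,  81.]))]
scene bearing [([203.2, 196.9], 0.7, array([367., 277.,   0.]))]
scene seal [([220.5, 226.1], 0.87, array([367., 162.,   0.]))]
scene tin [([2
[... 678 characters left out ...]
], 0.78, array([542.,  57.,  81.])), ([266.4, 214.4], 0.77, array([488.,  84.,  81.]))]
side press4 [([290.5, 218.0], 0.78, array([542.,  57.,  81.])), ([266.4, 214.4], 0.77, array([488.,  84.,  81.]))]
side press5 [([290.5, 218.0], 0.78, array([542.,  57.,  81.])), ([266.4, 214.4], 0.77, array([488.,  84.,  81.]))]
side bearing [([219.2, 215.9], 0.77, array([377., 256.,   0.]))]
side seal [([216.8, 234.8], 0.7, array([367., 144.,   0.]))]
side tin [([244.2, 182.1], 0.52, array([471., 506.,   0.]))]
side lamp_carton [([276.6, 188.3], 0.6, array([570., 440.,   0.]))]
side bolt [([225.4, 302.6], 0.84, array([ 374., -146.,    0.]))]
side elbow [([215.9, 255.4], 0.61, array([361.,  41.,   0.]))]
```

View pics/a.png

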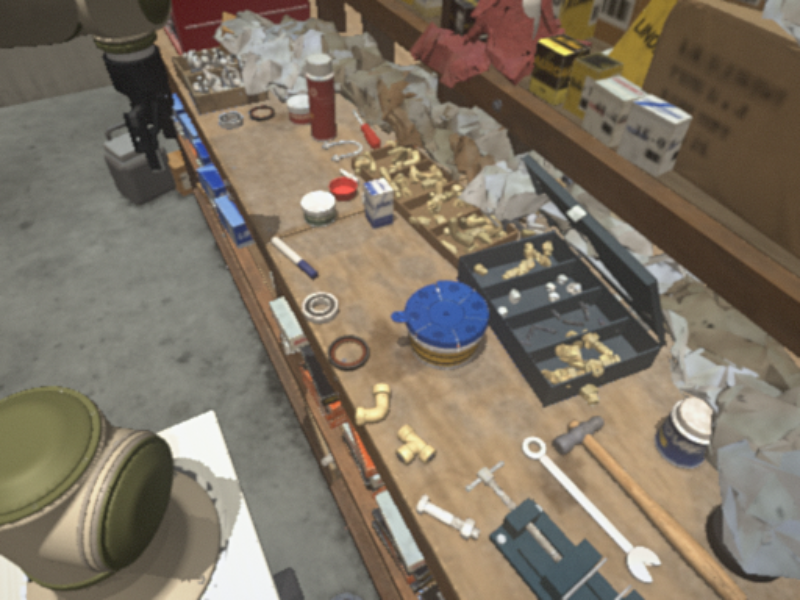

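View pics/b.png

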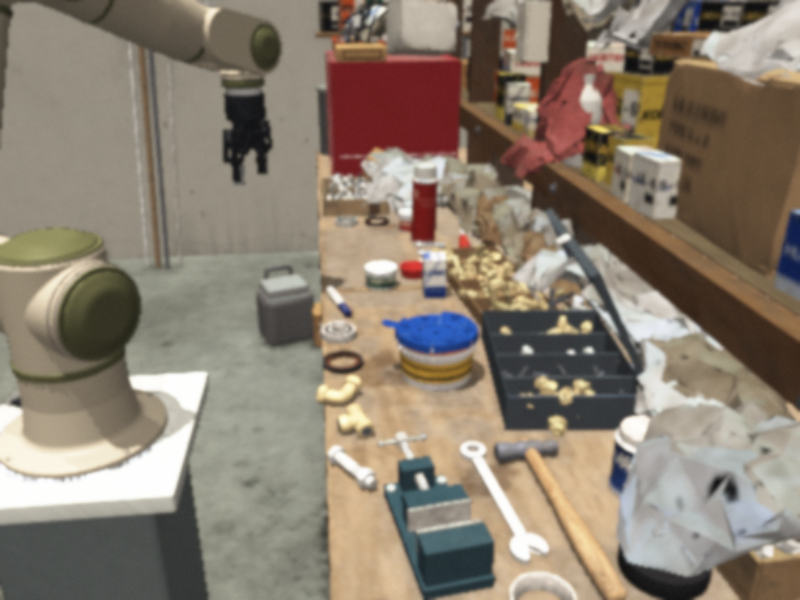

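The lid is at about (447,312) in scene picture a, with the tab pointing left to (398,317). In side picture b it is at (437,328). I'll fit the marks in both views.

```bash
cat >> h.py <<'E'
from scipy.optimize import least_squares
def marks(c,tab=None):
    r=ctrl.landmark_of("press0",c)
    return [(np.array(x["point"]),x["score"]) for x in r if x["score"]>.25]
def fit(P,x0):
    def res(v):
        a=v[2]+np.arange(6)*np.pi/3
        h=v[:2]+52*np.c_[np.cos(a),np.sin(a)]
        return np.array([np.min(np.hypot(*(h-p).T)) for p in P])
    return min((least_squares(res,[*x0,t],loss="soft_l1",f_scale=3) for t in np.linspace(0,1,6)),key=lambda r:r.cost)
E
python3 - <<'E'
from h import *
for n in ("scene","side"):
    c=ctrl.capture(n)
    m=marks(c); P=np.array([atz(c,p,81)[:2] for p,s in m])
    print(n,P.round(0).tolist(),[round(s,2) for p,s in m])
    f=fit(P,P.mean(0)); print(f.x,f.fun.round(1))
    tp=(397/1.5625,317/1.5625) if n=="scene" else (388/1.5625,323/1.5625)
    print("tab",atz(c,tp,80).round(0)); print(ctrl.boxes_of("tub",c)[:1])
E
```

```text
scene [[488.0, 67.0], [551.0, 134.0], [568.0, 92.0], [438.0, 424.0], [482.0, 119.0], [533.0, 55.0], [344.0, -5.0]] [0.79, 0.78, 0.72, 0.62, 0.54, 0.5, 0.42]
[514.87042073 109.14079295   1.83896629] [ 10.8  12.4   5.3 272.3  17.5   6.1 155. ]
tab [448. 131.  80.]
[{'extent': [248.0, 181.6, 66.0, 54.6], 'score': 0.97}]
side [[539.0, 50.0], [558.0, 141.0], [479.0, 77.0], [576.0, 99.0], [471.0, 128.0], [509.0, 157.0]] [0.73, 0.72, 0.68, 0.66, 0.52, 0.48]
[520.92663414 109.01527945  -6.59302851] [10.5  3.   4.9  8.2  2.8  3.3]
tab [449. 135.  80.]
[]
```

Request:
{"api": "send_rows", "payload": {"targets": [[1,-0.043,-0.0215,-0.002,0,0,0],[1,-0.043,-0.0215,-0.002,0,0,0],[1,-0.043,-0.0215,-0.002,0,0,0],[1,-0.043,-0.0215,-0.002,0,0,0],[1,-0.043,-0.0215,-0.002,0,0,0],[1,-0.043,-0.0215,-0.002,0,0,0],[1,-0.043,-0.0215,-0.002,0,0,0],[1,-0.043,-0.0215,-0.002,0,0,0],[1,-0.043,-0.0215,-0.002,0,0,0],[1,-0.043,-0.0215,-0.002,0,0,0]], "squeeze": 40}}

```text
time_s: 2.95
eef_pos: [520.7, 102.3, 251.4]
ee_rot: [0.0, 0.212, 0.977, 0.0]
force: [0.1, -0.1, 0.3]
grip_width: 0.001
grip_force: 0.0
```

```bash
cat >> h.py <<'E'
def wray(c,p):
    K=np.array(c["camera_matrix"]);R=np.array(c["R"]);t=np.array(c["t"])
    u=np.array([(p[0]-K[0,2])/K[0,0],(p[1]-K[1,2])/K[1,1]]);th=np.hypot(*u)
    d=np.r_[u/max(th,1e-9)*np.sin(th),np.cos(th)]
    return -R.T@t,R.T@d
def watz(c,p,z):
    o,d=wray(c,p); return o+d*(z-o[2])/d[2]
E
python3 - <<'E'
from h import *
s=ctrl.sense();print(s["time_s"],s["eef_pos"],s["ee_rot"],s["joints"],s["force"],s["grip_width"])
c=ctrl.capture("wrist"); print((-np.array(c["R"]).T@c["t"]).round(0))
m=marks(c); P=np.array([watz(c,p,80)[:2] for p,_ in m]); print([(p.round(0).tolist(),round(s,2)) for p,s in m],P.round(0).tolist())
f=fit(P,[521,103]);print(f.x,f.fun.round(1))
cv2.imwrite("pics/c.png",cv2.resize(np.array(c["img"]),(800,600),interpolation=cv2.INTER_CUBIC)[:,:,::-1])
E
```

```text
2.95 [520.71743504 102.29232971 251.44139769] [8.40197521e-05 2.12356049e-01 9.77192354e-01 6.46748478e-05] [-2.70227214e-02  3.11308884e-01  1.44685813e+00  9.75723708e-05
  1.38323649e+00 -1.16986649e+00] [ 0.05568682 -0.13895675  0.33941348] 0.0005400845859821301
[459. 129. 394.]
[([225.0, 202.0], 0.87), ([217.0, 159.0], 0.84), ([305.0, 193.0], 0.74), ([271.0, 220.0], 0.72), ([253.0, 126.0], 0.63), ([300.0, 146.0], 0.58), ([467.0, 108.0], 0.41)] [[532.0, 56.0], [485.0, 69.0], [560.0, 141.0], [573.0, 93.0], [469.0, 119.0], [509.0, 156.0], [547.0, 377.0]]
[521.16235281 104.52743577  -1.32628577] [  2.3   1.7   1.1   3.7   2.2   1.3 225. ]
```

View pics/c.png

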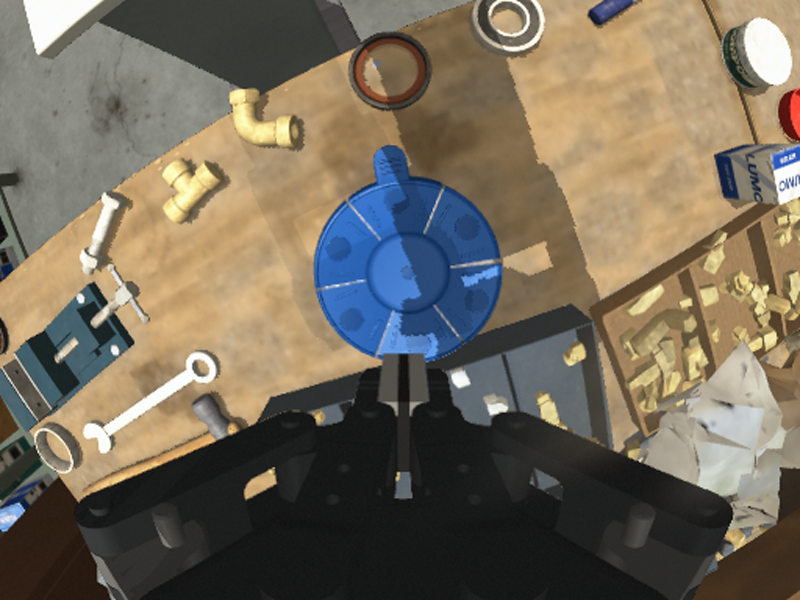

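The wrist view shows all six marks clearly. The tab points to (390,160) and the lid centre is at (407,270). The fit gives centre (521,104) and tab angle 164°, so I'll press section 0 first, a little inboard at r=50.

Request:
{"api": "send_rows", "payload": {"targets": [[1,0.01,-0.0011,0.028,0,0,0],[1,0.01,-0.0011,0.028,0,0,0],[1,0.01,-0.0011,0.028,0,0,0],[1,0.01,-0.0011,0.028,0,0,0],[1,0.01,-0.0011,0.028,0,0,0],[1,0,0,0,0,0,0],[1,0,0,0.012,0,0,0],[1,0,0,0.01,0,0,0],[1,0,0,0.005,0,0,0],[1,0,0,0.003,0,0,0]]}}

```text
time_s: 4.3
eef_pos: [472.0, 119.4, 81.4]
ee_rot: [-0.0, 0.212, 0.977, -0.0]
force: [-1.9, -0.6, 4.5]
grip_width: -0.002
grip_force: 1.9
```

Request:
{"api": "send_rows", "payload": {"targets": [[1,0,0,0.001,0,0,0],[1,0,0,0.001,0,0,0],[1,0,0,0.001,0,0,0],[1,0,0,0,0,0,0],[1,0,0,0,0,0,0],[1,0,0,0,0,0,0],[1,0,0,0,0,0,0],[1,0,0,0,0,0,0],[1,0,0,0,0,0,0],[1,0,0,0,0,0,0]]}}

```text
time_s: 5.55
eef_pos: [472.1, 119.4, 78.3]
ee_rot: [0.0, 0.212, 0.977, -0.0]
force: [1.4, -0.1, -0.5]
grip_width: -0.0
grip_force: 0.0
```

Request:
{"api": "send_rows", "payload": {"targets": [[1,0,0,-0.022,0,0,0],[1,-0.0162,-0.0201,0,0,0,0],[1,-0.0162,-0.0201,0,0,0,0],[1,0,0,0,0,0,0],[1,0,0,0.012,0,0,0],[1,0,0,0.004,0,0,0],[1,0,0,0.003,0,0,0],[1,0,0,0.002,0,0,0],[1,0,0,0.001,0,0,0],[1,0,0,0,0,0,0]]}}

```text
time_s: 6.8
eef_pos: [484.9, 69.5, 78.2]
ee_rot: [-0.0, 0.212, 0.977, 0.0]
force: [0.2, 0.3, -0.4]
grip_width: -0.004
grip_force: 0.0
```

Request:
{"api": "send_rows", "payload": {"targets": [[1,0,0,-0.022,0,0,0],[1,-0.0248,0.0036,0,0,0,0],[1,-0.0248,0.0036,0,0,0,0],[1,0,0,0,0,0,0],[1,0,0,0.012,0,0,0],[1,0,0,0.004,0,0,0],[1,0,0,0.003,0,0,0],[1,0,0,0.002,0,0,0],[1,0,0,0.001,0,0,0],[1,0,0,0,0,0,0]]}}

```text
time_s: 8.05
eef_pos: [533.0, 55.4, 78.2]
ee_rot: [-0.0, 0.212, 0.977, 0.0]
force: [0.1, 0.7, 0.5]
grip_width: 0.002
grip_force: 0.0
```

Request:
{"api": "send_rows", "payload": {"targets": [[1,0,0,-0.022,0,0,0],[1,-0.0092,0.0233,0,0,0,0],[1,-0.0092,0.0233,0,0,0,0],[1,0,0,0,0,0,0],[1,0,0,0.012,0,0,0],[1,0,0,0.004,0,0,0],[1,0,0,0.003,0,0,0],[1,0,0,0.002,0,0,0],[1,0,0,0.001,0,0,0],[1,0,0,0,0,0,0]]}}

```text
time_s: 9.3
eef_pos: [569.1, 90.2, 78.2]
ee_rot: [-0.0, 0.212, 0.977, 0.0]
force: [-0.8, -0.3, -0.2]
grip_width: -0.001
grip_force: 0.0
```

Request:
{"api": "send_rows", "payload": {"targets": [[1,0,0,-0.022,0,0,0],[1,0.0156,0.0196,0,0,0,0],[1,0.0156,0.0196,0,0,0,0],[1,0,0,0,0,0,0],[1,0,0,0.012,0,0,0],[1,0,0,0.004,0,0,0],[1,0,0,0.003,0,0,0],[1,0,0,0.002,0,0,0],[1,0,0,0.001,0,0,0],[1,0,0,0,0,0,0]]}}

```text
time_s: 10.55
eef_pos: [557.0, 138.6, 78.2]
ee_rot: [-0.0, 0.212, 0.977, -0.0]
force: [0.4, 0.4, -0.2]
grip_width: -0.001
grip_force: 0.0
```

Request:
{"api": "send_rows", "payload": {"targets": [[1,0,0,-0.022,0,0,0],[1,0.0248,-0.0037,0,0,0,0],[1,0.0248,-0.0037,0,0,0,0],[1,0,0,0,0,0,0],[1,0,0,0.012,0,0,0],[1,0,0,0.004,0,0,0],[1,0,0,0.003,0,0,0],[1,0,0,0.002,0,0,0],[1,0,0,0.001,0,0,0],[1,0,0,0,0,0,0]]}}

```text
time_s: 11.8
eef_pos: [508.8, 152.6, 78.3]
ee_rot: [0.0, 0.212, 0.977, 0.0]
force: [0.7, 0.6, 0.2]
grip_width: -0.001
grip_force: 0.0
```

Request:
{"api": "send_rows", "payload": {"targets": [[1,0,0,-0.03,0,0,0],[1,0,-0.01,-0.04,0,0,0],[1,-0.01,-0.01,-0.04,0,0,0],[1,-0.01,-0.01,-0.03,0,0,0],[1,-0.01,-0.01,-0.03,0,0,0],[1,-0.01,0,0,0,0,0],[1,-0.01,0,0,0,0,0],[1,0,0,0,0,0,0],[1,0,0,0,0,0,0],[1,0,0,0,0,0,0]]}}

```text
time_s: 13.05
eef_pos: [537.4, 95.7, 248.0]
ee_rot: [-0.0, 0.212, 0.977, -0.0]
force: [0.0, -0.3, 0.9]
grip_width: -0.001
grip_force: 0.0
```

```bash
python3 - <<'E'
from h import *
c=ctrl.capture("wrist")
m=marks(c); P=np.array([watz(c,p,78)[:2] for p,s in m]); P=P[np.hypot(*(P-[521,104]).T)<80]; f=fit(P,[521,104]);print(f.x,f.fun.round(1))
u,v=map(int,np.mean([p for p,s in m if np.hypot(*(watz(c,p,78)[:2]-[521,104]))<80],0))
w=np.array(c["img"])[max(v-75,0):v+75,u-100:u+100]
cv2.imwrite("pics/d.png",cv2.resize(w,None,fx=4,fy=4,interpolation=cv2.INTER_CUBIC)[:,:,::-1])
s=[]
for n in ("side","scene"):
    c=ctrl.capture(n); b=[280,215] if n=="side" else [285,205]
    s.append(cv2.resize(np.array(c["img"])[b[1]-40:b[1]+40,b[0]-50:b[0]+50],None,fx=4,fy=4,interpolation=cv2.INTER_CUBIC))
cv2.imwrite("pics/e.png",np.hstack(s)[:,:,::-1])
E
```

```text
[521.07430253 105.23887286   0.76687752] [3.1 3.9 1.  0.3 0.9 1.3]
```

View pics/d.png

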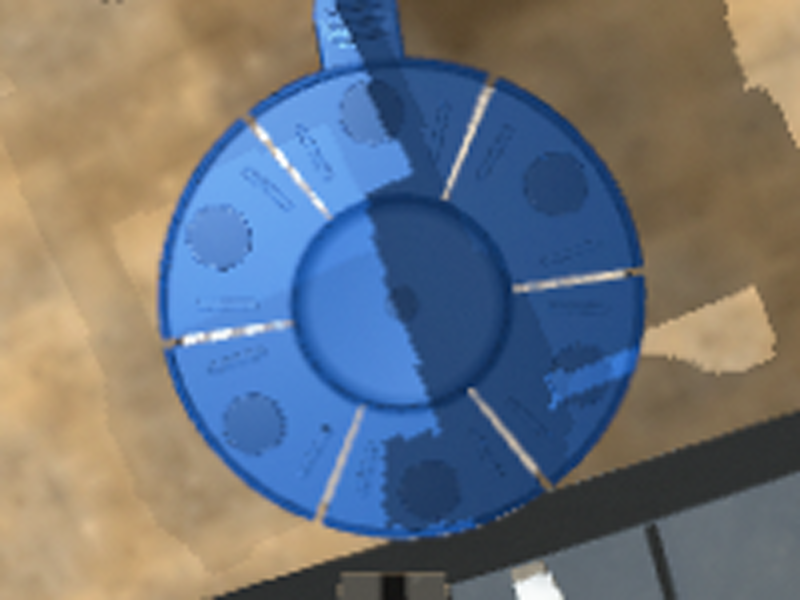

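View pics/e.png

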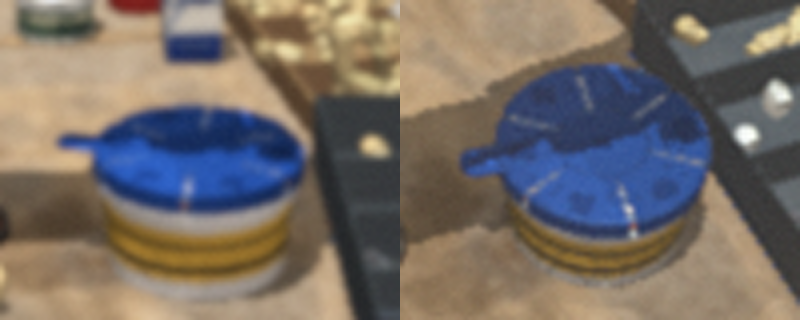

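The lid outline is smooth, its slits are even, and only a speck of orange shows at the front slit ends. The tub hasn't moved. Every press reached 78 mm with no spring force left, so I'm handing the job in.

```bash
python3 -c "
from rig import ctrl
print(ctrl.finish_job())"
```

```text
the job is handed in; nothing more can be done
None
```

I pressed all six lid sections down to flush, and in the last pictures the lid is level with the tub where it stood; the job is handed in, but no verdict came back.

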